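# Turn the reversible griddle plate over and seat it on its pins

### The arm

A 6-joint arm with a two-finger parallel gripper is mounted at the origin on a cart in front of the work surface, level with it; the furniture and walls round the work are solid. World frame = base frame: x ahead of the robot, y to its left, z up, the work surface at z = 0. Lengths are in mm, angles in rad, forces in N, time in s.
With the tool pointing down it reaches from about 300 to 775 mm from the base axis. Payload 14.6 kg.
Tool frame: the origin (TCP) lies between the finger pads; the fingertips stand 19 mm ahead of it and the grasp point (between the pads) is the TCP; x points along the fingers, y is the direction in which the jaws open and shut, and the axes are right-handed (so a half turn about x gives the same grasp; the last joint's range is limited). The gripper opens to 94 mm and grips with 3 to 60 N. Pads are 16 mm wide; open, the fingers measure 119 mm over their backs; the gripper's body (75 mm by 177 mm) begins 78 mm behind the grasp point.
Start: joints at [-0.067, 0.3, 1.521, -0, 1.321, -0.067], TCP at [549.99, -0.002, 224.446] pointing down, gripper open.
Joint ranges: [-3.03, 3.03], [-0.79, 2.21], [0.23, 2.52], [-1.04, 4.18], [0, 3.07], [-2.55, 2.55]. Speed limits (rad/s): [2.22, 2.22, 2.57, 3.14, 3.14, 3.14].

### API

Orientations are given as [roll, pitch, yaw] about the fixed x, y, z axes, in that order (R = Rz(yaw) Ry(pitch) Rx(roll)).
In Python, from cell import manip gives the robot as it stands.
- The arm moves only by the tool jog_arm, never from a script. Its argument "series" is one flat list of numbers, 7 for each row, row after row: the turn, a rotation vector about the world's x, y, z in rad, then the shift along the world's x, y, z in m, then the opening, from -1 (shut) to 1 (fully open). A call has 1 to 20 rows; each row is the pose to reach, as a shift and turn from the pose commanded when the call began; what a row does not reach only later rows make up. A row lasts 1/8 s, in which the tool goes at most 62.5 mm and 10.7 degrees, less where a joint would pass 70% of its speed; a pose out of reach is approached as far as the arm can. A call with a gripper value outside its range is refused whole. The fingers move at their own pace and stop on an object; "squeeze" is the grip in N (left out, the last holds). Time passes only in rows, so rows that repeat a pose let the fingers close. It gives the time, the measured TCP pose, the force and the opening at its end, in the units of the state.
- manip.read_state(): the state, without advancing time (a new reading comes with each control period).
- manip.camera(name): name is "scene" or "side" or "wrist"; returns a dict with "color" (480x640x3 uint8, blue, green, red), "range_z" (480x640 float32, mm along the optical axis (not along the pixel's ray), 0 where there is no reading), "fx", "fy", "cx", "cy" (pixels), "pose" (4x4, takes a point from camera to world coordinates); the wrist camera has in their place "mount" (4x4, takes a point from camera to tool coordinates, whose origin is the TCP and whose axes are the tool frame's). Camera axes: x right, y down, z forward; pixel columns grow to the right and rows downward; lengths in mm; the calibration is good to about 2 mm. A picture is of the moment at which its call begins: read the wrist's pose just before it.
- manip.sign_off(): hands the job in, once; it reports no verdict.
The state is a dict: "clock": time; "joints": joint angles; "qd": joint speeds; "effort": joint torques, N m; "eef_pos": TCP position; "eef_rot": TCP orientation; "wrist_force": force on the tool from outside, world axes, zero at the start; "moment": the same for the moment, N m; "finger_gap": finger opening in mm.
Only numpy, scipy, OpenCV 4.12 (cv2) and the standard library are available. Lean on these libraries where they do the work, as an engineer would, in place of code of your own. Each camera call takes 0.05 s, during which the arm holds its last target.

### The job

The reversible griddle plate lies smooth side up beside its empty table grill. Take it by its handle, turn it over so that the ribbed side is up, and seat it fully home on the grill's two locating pins, with the handle over the grill's side away from the raised ridge. Lay it down gently, without letting it fall, and let go.

Things in the scene. Friction and masses are not known exactly. Their poses are not given: they have to be found in the camera images.
- griddle: Dark cast griddle plate, loose, about 0.45 kg, 120 (x) x 110 (y) x 20 mm. Origin at its centre, half-way through its thickness. +z points out of the smooth face (up at the start), -z out of the ribbed face; +y points to its handle. Two through holes on its centre line: 29 mm wide at y = +18 mm, 21 mm wide at y = -30 mm. Its far edge is at y = -55 mm.
- griddle_grip (a point): Centre of the plate's handle: a wooden sleeve 20 mm thick, 60 mm long, along the plate's x, at y = +93 mm, z = 0 of the plate; axes as the plate's. It spins freely on a wire bail (arms at x = +-40 mm), 28 mm clear of the plate's edge. Gripped across its thickness and lifted, the plate swings to hang down from it and can be laid down to either side.
- grill_seat (a point): Fixed grey table grill base. The point is on its flat top, 36 mm above the worktop, where the plate's centre belongs (the seated plate's centre is 10 mm above it); z up. The base ends at y = -48 mm; the seated plate's handle is beyond it, at y = -93 mm. A ridge 10 mm high has its face at y = +67 mm. The larger pin, 20 mm thick, 11 mm high, stands at y = -18 mm.
- grill_pin_small (a point): Foot of the grill's smaller pin, 12 mm thick, 11 mm high, for the plate's small hole; on the grill's top at x = 0, y = +30 mm of grill_seat, axes as there. Both pins are upright steel with tapered tips and have 4.5 mm play all round in their holes.

How it is judged (in metres and radians):
At the end, for the whole second after the job is handed in: The plate lies ribbed side up and level (within 4 degrees), flat on the grill's top with both pins in their holes: its centre within 12 mm of the seat sideways and less than 14 mm above it, turned no more than 11 degrees from the grill, released and at rest (horizontal distance between griddle and grill_seat below 0.012 m and z of griddle in the frame of grill_seat below 0.014 m and angle between griddle's own z axis and vertical above 3.07 rad and angle between the y axis of griddle and the y axis of grill_seat, either way round below 0.2 rad and linear speed of griddle below 0.02 m/s); the robot touches nothing.
It fails at once if the plate falls or is slammed onto the grill (moves faster than 0.7 m/s within 60 mm of its seat) (distance between griddle and grill_seat below 0.06 m and linear speed of griddle above 0.7 m/s).
It also fails if it takes over 48 s, if anything falls off the work surface, if the arm or the gripper's body presses on something with over 40 N, if the wrist force passes 120 N, or if a joint passes its speed limit or range.

## Working session

There is one attempt and no reset: what is moved stays moved. The work goes in short steps, Python scripts to look and compute and a tool call to move; the robot and the scene stay as the last step left them, time stands still between calls to the robot, and variables do not carry over. Pictures are saved under pics/ and viewed, and the job is handed in when it is done.

Besides the shell and the picture viewer there is one more tool, called after ">>>" in YAML: its name, and indented under it one key for each argument. jog_arm: Moves the arm, as the interface text tells. Its arguments: {"type":"object","properties":{"series":{"type":"array","items":{"type":"number"}},"squeeze":{"type":"number"}},"required":["series"]}

```bash
mkdir -p pics
cat > h.py <<'E'
import numpy as np, cv2
from cell import manip
from scipy.spatial.transform import Rotation as R
def grab(n,name):
    s=manip.read_state(); c=manip.camera(n); cv2.imwrite(f'pics/{name}.png',c['color'])
    if 'pose' in c: P=np.array(c['pose'])
    else:
        T=np.eye(4); T[:3,:3]=R.from_euler('xyz',s['eef_rot']).as_matrix(); T[:3,3]=s['eef_pos']; P=T@np.array(c['mount'])
    np.savez(f'pics/{name}.npz',P=P,rz=c['range_z'],color=c['color'],k=[c['fx'],c['fy'],c['cx'],c['cy']])
    return c,P
def load(name):
    return np.load(f'pics/{name}.npz')
def pix3d(d,u,v,z=None):
    fx,fy,cx,cy=d['k'];P=d['P']
    if z is None:
        r=d['rz'][int(round(v)),int(round(u))]; return (P@np.array([(u-cx)/fx*r,(v-cy)/fy*r,r,1]))[:3]
    ray=P[:3,:3]@np.array([(u-cx)/fx,(v-cy)/fy,1]); o=P[:3,3]; return o+ray*(z-o[2])/ray[2]
def cloud(d):
    fx,fy,cx,cy=d['k'];v,u=np.mgrid[0:480,0:640];r=d['rz']
    p=np.stack([(u-cx)/fx*r,(v-cy)/fy*r,r],-1)@d['P'][:3,:3].T+d['P'][:3,3]
    p[r<=0]=np.nan
    return p
E
python3 - <<'E'
from h import *
print(manip.read_state())
for n in ['scene','side','wrist']:
    c,P=grab(n,n+'0'); print(n,P[:3,3].round(),P[:3,2].round(2),c['fx'])
E
```

```text
{'clock': 0.0, 'joints': array([-6.66056456e-02,  3.00511192e-01,  1.52159413e+00, -1.42135845e-06,
        1.32072936e+00, -6.65844592e-02]), 'qd': array([-0.00016428, -0.00030673,  0.00063225,  0.00135442, -0.00021345,
        0.00055341]), 'effort': array([-1.53750298e-03, -5.31805658e+01, -3.52735734e+01,  7.07558286e-02,
        2.43994006e-02, -4.79655944e-05]), 'eef_pos': array([5.49746280e+02, 1.05384371e-02, 2.23858815e+02]), 'eef_rot': array([-1.63627235,  1.5695543 ,  3.0760958 ]), 'wrist_force': array([-0.25876532, -0.24973141,  0.93637444]), 'moment': array([ 0.00803941, -0.00876798, -0.01977932]), 'finger_gap': 94.03577280237334}
scene [ 205. -629.  863.] [ 0.25  0.6  -0.76] 618.6699589482381
side [ 524. -693.  539.] [-0.03  0.84 -0.54] 439.4063376813103
wrist [550.  75. 385.] [-0.   -0.26 -0.97] 353.0037647542028
```

View pics/scene0.png

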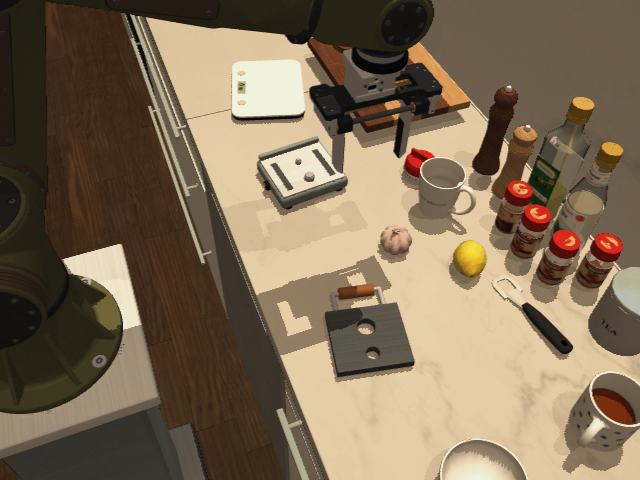

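View pics/side0.png

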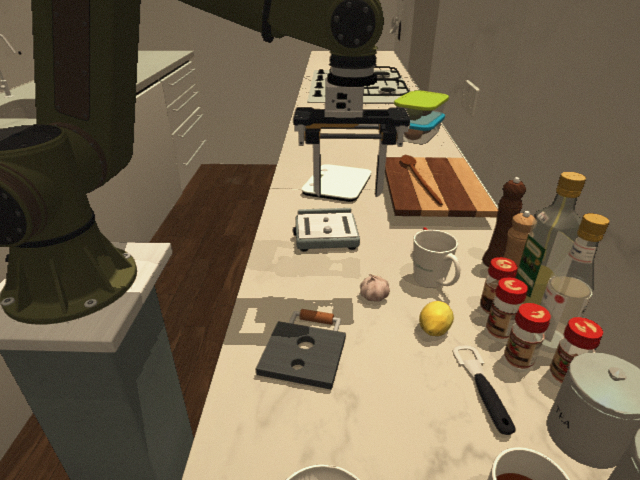

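View pics/wrist0.png

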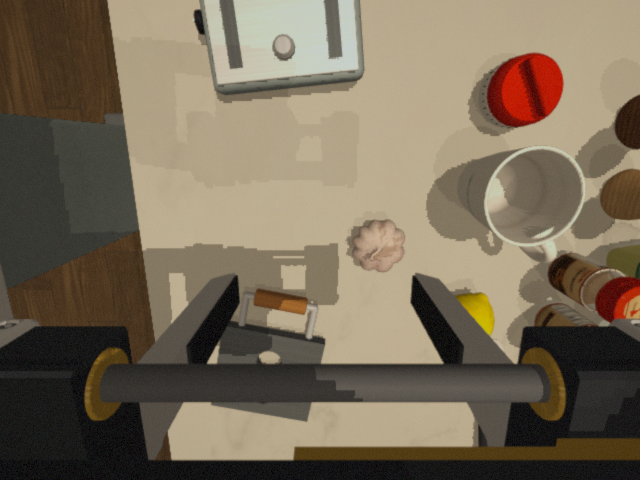

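Scene (scene0): plate at about (368,338), with its holes at (366,326) and (373,352). The wooden handle is at (355,291). The grill is at (302,172), its ridge on the far left side and its large pin at (309,176). The handle side faces the grill, so this is a plain flip about the handle. Measuring now.

Run:
```python
from h import *
for n,hb,pb,gb in [('scene0',(325,275,390,310),(315,295,420,385),(250,130,355,215)),('side0',(290,300,345,330),(250,315,350,390),(290,200,365,255))]:
    d=load(n); p=cloud(d); hsv=cv2.cvtColor(d['color'],cv2.COLOR_BGR2HSV)
    print(n)
    def box(b):
        m=np.zeros((480,640),bool); m[b[1]:b[3],b[0]:b[2]]=1; return m
    m=box(hb)&(hsv[...,1]>130)&(hsv[...,0]<20)&(p[...,2]>5)
    q=p[m]; v,u=np.nonzero(m); print('handle px',u.mean(),v.mean(),len(q),'med',np.median(q,0).round(1),'z max',np.percentile(q[:,2],97), 'ray z10',pix3d(d,u.mean(),v.mean(),15))
    c=q[:,:2]-q[:,:2].mean(0); w=np.linalg.svd(c,full_matrices=False)[2][0]; print(' dir',w, np.degrees(np.arctan2(w[1],w[0])))
    m=box(pb)&(hsv[...,2]<110)&(p[...,2]>14)&(p[...,2]<26); m&=~(hsv[...,1]>130)
    q=p[m]; z=np.median(q[:,2]); print('plate n',len(q),'z',z, np.percentile(q[:,2],[5,95]))
    r=cv2.minAreaRect(q[:,:2].astype(np.float32)); print(' rect',r, cv2.boxPoints(r).round())
    m=box(gb)&(p[...,2]>28)&(p[...,2]<41); q=p[m]; print('grill n',len(q),np.median(q[:,2])); r=cv2.minAreaRect(q[:,:2].astype(np.float32)); print(' rect',r,cv2.boxPoints(r).round())
    m=box(gb)&(p[...,2]>42)&(p[...,2]<52); print(' high', m.sum()); q=p[m]
    n_,lab,st,ce=cv2.connectedComponentsWithStats(m.astype(np.uint8))
    for i in range(1,n_):
        if st[i,4]>4: qq=p[lab==i]; print('  cc',st[i],qq.mean(0).round(1),qq.min(0).round(1),qq.max(0).round(1))
    x=gb; cv2.imwrite(f'pics/{n}_g.png',cv2.resize(d['color'][x[1]-10:x[3]+10,x[0]-10:x[2]+10],None,fx=5,fy=5,interpolation=cv2.INTER_CUBIC))
```

```text
scene0
handle px 355.8213399503722 291.0818858560794 403 med [ 497.2 -100.9   17.3] z max 21.56954526223826 ray z10 [497.98963841 -99.6420378   15.        ]
 dir [-0.97872817  0.20516134] 168.1610562417039
plate n 4446 z 19.68926001974404 [16.86348892 22.25200494]
 rect ((482.84417724609375, -173.1322021484375), (143.90988159179688, 121.0114517211914), 78.45875549316406) [[ 409. -232.]
 [ 528. -256.]
 [ 557. -115.]
 [ 438.  -91.]]
grill n 3113 35.542370168060984
 rect ((505.73956298828125, 187.982666015625), (149.33958435058594, 124.61161041259766), 4.927812099456787) [[426. 244.]
 [437. 119.]
 [585. 132.]
 [575. 256.]]
 high 342
  cc [258 136  61  22 263] [502.2 247.6  45.1] [439.3 236.   42. ] [567.8 261.3  50. ]
  cc [295 158   6   5  20] [507.9 205.3  45.1] [502.1 201.   42.4] [513.  210.5  50.1]
  cc [304 172  10   8  58] [511.7 157.5  45.5] [503.  147.9  42.1] [520.8 167.1  49.7]
side0
handle px 316.1478260869565 316.1855072463768 345 med [ 497.8 -103.4   17.5] z max 21.612044126637706 ray z10 [ 497.91149205 -101.83371171   15.        ]
 dir [ 0.97889488 -0.20436441] -11.792294983146316
plate n 3800 z 20.776126828833924 [17.49793181 22.28743065]
 rect ((481.73193359375, -175.03091430664062), (141.22171020507812, 120.07141876220703), 78.18854522705078) [[ 409. -232.]
 [ 526. -256.]
 [ 555. -118.]
 [ 437.  -94.]]
grill n 1727 36.633827988834355
 rect ((506.1627502441406, 187.34942626953125), (146.29373168945312, 123.9040756225586), 6.386281967163086) [[427. 241.]
 [440. 118.]
 [586. 134.]
 [572. 257.]]
 high 229
  cc [298 208  53   5 172] [502.7 245.9  45.4] [441.1 235.7  42.1] [565.7 257.   49.2]
  cc [323 216   5   5  18] [507.1 204.3  45.1] [501.9 197.6  42.2] [511.3 208.8  48.5]
  cc [323 226   9   6  39] [512.2 155.4  46.2] [503.1 149.3  42.5] [521.1 164.5  49.1]
```

Run:
```python
from h import *
s=manip.read_state(); M=R.from_euler('xyz',s['eef_rot']).as_matrix(); print(M.round(3))
d=load('wrist0');p=cloud(d);hsv=cv2.cvtColor(d['color'],cv2.COLOR_BGR2HSV)
m=np.zeros((480,640),bool);m[280:320,240:320]=1;m&=(hsv[...,1]>130)&(hsv[...,0]<20)
v,u=np.nonzero(m);q=p[m];print(u.mean(),v.mean(),len(q),pix3d(d,u.mean(),v.mean(),17),np.median(q,0))
w=np.linalg.svd(q[:,:2]-q[:,:2].mean(0),full_matrices=False)[2][0];print(np.degrees(np.arctan(w[1]/w[0])), q.min(0),q.max(0))
m=(p[...,2]>42)&(p[...,2]<52)&(np.arange(480)[:,None]<100)&(p[...,0]<560)&(p[...,0]>460);q=p[m];print(len(q),q.mean(0),q.min(0),q.max(0))
```

```text
[[-0.001  1.     0.   ]
 [ 0.     0.    -1.   ]
 [-1.    -0.001 -0.   ]]
280.006968641115 301.2183507549361 861 [499.06853845 -94.79994946  17.        ] [nan nan nan]Traceback (most recent call last):
  File "<stdin>", line 6, in <module>
    u, s, vh = gufunc(a, signature=signature)
               ~~~~~~^^^^^^^^^^^^^^^^^^^^^^^^
    raise LinAlgError("SVD did not converge")
numpy.linalg.LinAlgError: SVD did not converge
```

>>> jog_arm:
  series: [0, 0, -0.18, -0.01, -0.02, 0, -0.25, 0, 0, -0.36, -0.02, -0.04, -0.01, -0.25]

```text
clock: 0.4
eef_pos: [529.9, -40.4, 214.6]
eef_rot: [1.744, 1.57, -0.192]
wrist_force: [0.2, 0.6, 0.2]
finger_gap: 77.3
```

>>> jog_arm:
  series: [0, 0, -0.18, -0.004, -0.008, -0.01, -0.25, 0, 0, -0.36, -0.008, -0.016, -0.02, -0.25, 0, 0, -0.54, -0.012, -0.024, -0.03, -0.25, 0, 0, -0.72, -0.016, -0.032, -0.045, -0.25, 0, 0, -0.9, -0.02, -0.04, -0.06, -0.25, 0, 0, -1.08, -0.024, -0.048, -0.075, -0.25, 0, 0, -1.26, -0.028, -0.055, -0.085, -0.25, 0, 0, -1.417, -0.0315, -0.0585, -0.09, -0.25, 0, 0, -1.417, -0.0315, -0.0585, -0.09, -0.25, 0, 0, -1.417, -0.0315, -0.0585, -0.09, -0.25]

```text
clock: 1.65
eef_pos: [498.7, -98.4, 124.7]
eef_rot: [-2.984, 1.57, -0.045]
wrist_force: [-0.4, 0.1, -0.4]
finger_gap: 35.1
```

Run:
```python
from h import *
s=manip.read_state(); M=R.from_euler('xyz',s['eef_rot']).as_matrix(); print(M.round(3),s['joints'])
for n in ['scene','side','wrist']: grab(n,n+'1')
d=load('wrist1');p=cloud(d);hsv=cv2.cvtColor(d['color'],cv2.COLOR_BGR2HSV)
m=(hsv[...,1]>130)&(hsv[...,0]<20)&(p[...,2]>3)&(p[...,2]<30)&(np.linalg.norm(p[...,:2]-[498,-99],axis=-1)<45)
v,u=np.nonzero(m);q=p[m];print(u.mean(),v.mean(),len(q),np.median(q,0),q.min(0),q.max(0),pix3d(d,u.mean(),v.mean(),17))
w=np.linalg.svd(q[:,:2]-q[:,:2].mean(0),full_matrices=False)[2][0];print(np.degrees(np.arctan(w[1]/w[0])))
w2=np.array([-w[1],w[0]]);t=(q[:,:2]-[498.5,-98.5])@w2;print(w2,np.percentile(t,[2,50,98]));t=(q[:,:2]-[498.5,-98.5])@w;print(w,np.percentile(t,[2,50,98]))
```

```text
[[ 0.    -0.201 -0.98 ]
 [-0.    -0.98   0.201]
 [-1.    -0.    -0.   ]] [-2.66897921e-01  3.16803368e-01  1.74742076e+00  7.68358860e-05
  1.07706856e+00  1.50647642e+00]
323.3834106728538 242.88283062645013 1724 [500.81238763 -98.23624326  18.80516801] [ 468.7016655  -112.54979953   10.20529335] [529.65754052 -83.214481    22.05769645] [500.40944341 -98.1791693   17.        ]
-12.089108536186744
[-0.20943269 -0.97782307] [-9.74613843 -0.86051347  8.33865829]
[-0.97782307  0.20943269] [-29.71910323  -2.261131    27.22756891]
```

View pics/wrist1.png

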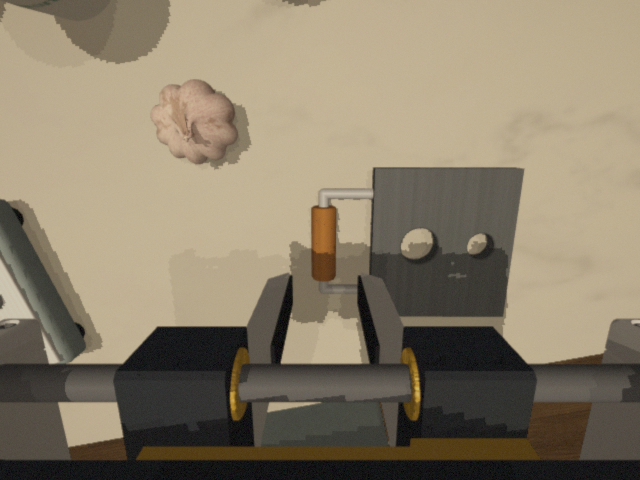

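Wrist1: the handle is centred at (323,243), between the finger lines, and aligned with the jaws. The plate edge is at column 372, clear of the right finger. Descending and gripping.

>>> jog_arm:
  series: [0, 0, 0, 0.001, 0.0, -0.03, -0.25, 0, 0, 0, 0.001, 0.0, -0.06, -0.25, 0, 0, 0, 0.001, 0.0, -0.085, -0.25, 0, 0, 0, 0.001, 0.0, -0.095, -0.25, 0, 0, 0, 0.001, 0.0, -0.1025, -0.25, 0, 0, 0, 0.001, 0.0, -0.1025, -0.25, 0, 0, 0, 0.001, 0, -0.1025, -0.8, 0, 0, 0, 0.001, 0, -0.1025, -0.8, 0, 0, 0, 0.001, 0, -0.1025, -0.8, 0, 0, 0, 0.001, 0, -0.1025, -0.8]
  squeeze: 25

```text
clock: 3.05
eef_pos: [499.8, -98.6, 22.5]
eef_rot: [-3.123, 1.57, -0.188]
wrist_force: [-0.7, 1.5, 6.1]
finger_gap: 19.2
```

>>> jog_arm:
  series: [0, 0, 0, 0, -0.001, 0.018, -0.8, 0, 0, 0, -0.001, -0.005, 0.038, -0.8, 0, 0, 0, -0.002, -0.01, 0.056, -0.8, 0, 0, 0, -0.004, -0.019, 0.074, -0.8, 0, 0, 0, -0.006, -0.03, 0.09, -0.8, 0, 0, 0, -0.009, -0.042, 0.105, -0.8, 0, 0, 0, -0.012, -0.056, 0.117, -0.8, 0, 0, 0, -0.015, -0.072, 0.128, -0.8, 0, 0, 0, -0.019, -0.089, 0.137, -0.8, 0, 0, 0, -0.022, -0.106, 0.143, -0.8, 0, 0, 0, -0.025, -0.12, 0.15, -0.8, 0, 0, 0, -0.025, -0.12, 0.165, -0.8, 0, 0, 0, -0.025, -0.12, 0.19, -0.8, 0, 0, 0, -0.025, -0.12, 0.22, -0.8, 0, 0, 0, -0.025, -0.12, 0.22, -0.8]

```text
clock: 4.92
eef_pos: [475.3, -218.5, 244.2]
eef_rot: [2.895, 1.567, -0.453]
wrist_force: [0.3, 0.1, -6.1]
finger_gap: 19.6
```

Run:
```python
from h import *
for n in ['scene','side','wrist']: grab(n,n+'2')
print(manip.read_state())
cv2.imwrite('pics/c2.png',np.hstack([cv2.resize(load(n)['color'],(400,300)) for n in ['scene2','side2']]))
```

```text
{'clock': 5.075, 'joints': array([-5.01194568e-01,  2.25453137e-01,  1.57641194e+00,  2.05126763e-04,
        1.34160508e+00,  1.27540417e+00]), 'qd': array([-1.94340492e-03,  8.70269899e-03,  1.99034276e-03, -1.77122739e-03,
        2.75470219e-03, -5.11173251e-05]), 'effort': array([-4.78039552e-01, -5.28808916e+01, -3.87254834e+01, -1.89380259e-01,
       -1.75479976e-01,  5.83873334e-03]), 'eef_pos': array([ 474.17718701, -217.99008757,  240.73166035]), 'eef_rot': array([-0.40134544,  1.56890824,  2.53439802]), 'wrist_force': array([ 1.00977259,  1.16923969, -4.80218266]), 'moment': array([0.2430537 , 0.04244848, 0.00291835]), 'finger_gap': 19.174256217797435}
```

View pics/c2.png

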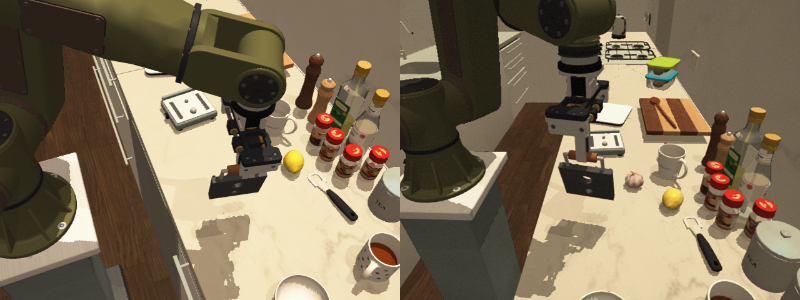

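View pics/wrist2.png

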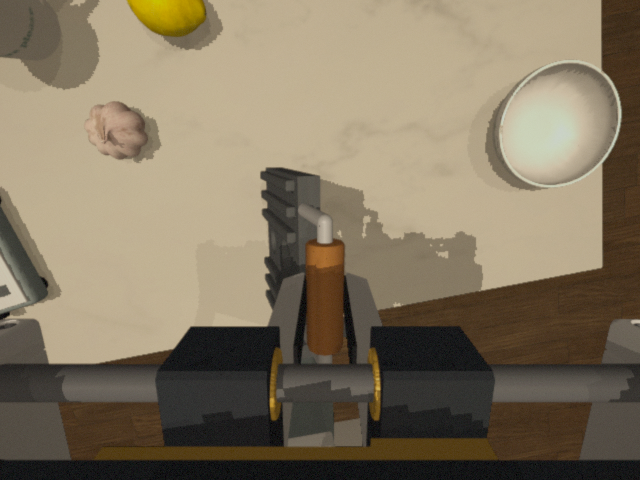

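Picture 2: the plate hangs from the handle, ribs facing the grill side (+y), which is the correct side for laying. Moving towards the grill, turning to its yaw.

>>> jog_arm:
  series: [0, 0, 0.01, 0, 0.003, 0, -0.8, 0, 0, 0.03, 0.001, 0.01, 0, -0.8, 0, 0, 0.05, 0.003, 0.022, 0, -0.8, 0, 0, 0.07, 0.005, 0.038, 0, -0.8, 0, 0, 0.09, 0.007, 0.056, 0, -0.8, 0, 0, 0.11, 0.009, 0.076, 0, -0.8, 0, 0, 0.13, 0.011, 0.096, 0, -0.8, 0, 0, 0.15, 0.013, 0.116, 0, -0.8, 0, 0, 0.17, 0.015, 0.136, 0, -0.8, 0, 0, 0.19, 0.017, 0.156, 0, -0.8, 0, 0, 0.21, 0.019, 0.176, 0, -0.8, 0, 0, 0.23, 0.021, 0.196, 0, -0.8, 0, 0, 0.25, 0.023, 0.216, 0, -0.8, 0, 0, 0.27, 0.025, 0.234, 0, -0.8, 0, 0, 0.285, 0.027, 0.25, 0, -0.8, 0, 0, 0.295, 0.028, 0.262, 0, -0.8, 0, 0, 0.305, 0.029, 0.27, 0, -0.8, 0, 0, 0.305, 0.03, 0.275, 0, -0.8, 0, 0, 0.305, 0.03, 0.275, 0, -0.8]

```text
clock: 7.45
eef_pos: [504.5, 56.5, 241.9]
eef_rot: [0.541, 1.571, -2.502]
wrist_force: [0.9, 0.4, -5.0]
finger_gap: 19.2
```

Run:
```python
from h import *
for n in ['scene','side','wrist']: grab(n,n+'3')
s=manip.read_state();print(s['eef_pos'],s['joints'])
```

```text
[504.4578892   56.29489756 241.92140362] [3.88662748e-02 1.91305180e-01 1.61480081e+00 2.08088613e-04
 1.33558805e+00 1.51126212e+00]
```

View pics/wrist3.png

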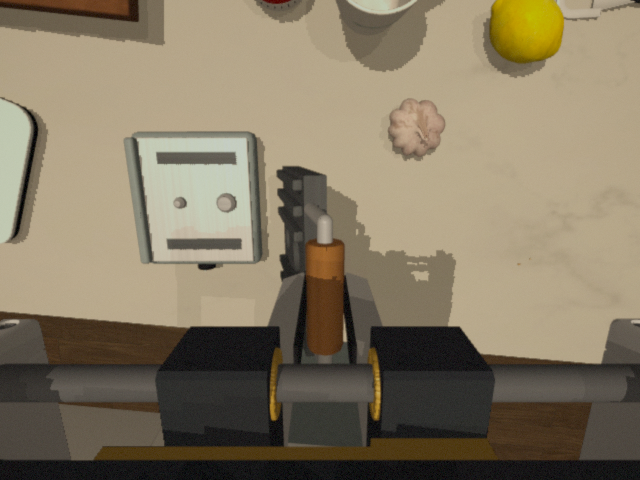

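View pics/scene3.png

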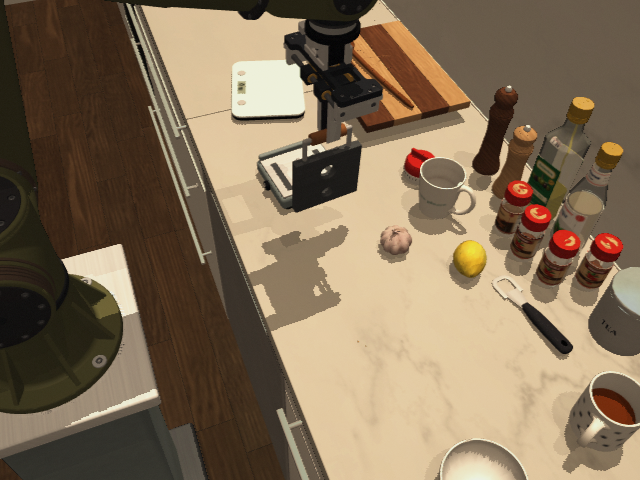

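Wrist3 shows the grill pins at (180,203) and (226,203). The ridge is on the left and the plate hangs parallel to it. Next I refine the pin positions, the plate yaw and the handle height.

Run:
```python
from h import *
d=load('wrist3');p=cloud(d);hsv=cv2.cvtColor(d['color'],cv2.COLOR_BGR2HSV)
for b in [(170,193,192,213),(212,190,240,216)]:
    s=p[b[1]:b[3],b[0]:b[2]]; m=(s[...,2]>43)&(s[...,2]<52); q=s[m]; v,u=np.nonzero(m); print('pin',len(q),np.median(q,0).round(1),(q.min(0)+q.max(0))/2, pix3d(d,u.mean()+b[0],v.mean()+b[1],46))
m=np.zeros((480,640),bool);m[120:275,125:265]=1
mm=m&(p[...,2]>30)&(p[...,2]<40);q=p[mm];r=cv2.minAreaRect(q[:,:2].astype(np.float32));print('top',np.median(q[:,2]),r,cv2.boxPoints(r).round(1))
mm=m&(p[...,2]>42)&(np.arange(640)<160);q=p[mm];w=np.linalg.svd(q[:,:2]-q[:,:2].mean(0),full_matrices=False)[2][0];print('ridge',q.mean(0),np.degrees(np.arctan(w[1]/w[0])))
# dark strips
for b in [(155,150,240,167),(165,237,243,252)]:
    s=hsv[b[1]:b[3],b[0]:b[2],2]<110; v,u=np.nonzero(s); q=np.array([pix3d(d,a+b[0],c+b[1],36) for a,c in zip(u,v)]);w=np.linalg.svd(q[:,:2]-q[:,:2].mean(0),full_matrices=False)[2][0];print('strip',len(q),q.mean(0),np.degrees(np.arctan2(w[1],w[0])))
m=(hsv[...,1]>130)&(hsv[...,0]<20)&(p[...,2]>200)&(np.arange(480)[:,None]<355)&(np.arange(480)[:,None]>235)&(abs(np.arange(640)-325)<22)
q=p[m];print('handle',len(q),np.median(q,0),np.percentile(q[:,2],[3,50,90,98]),q.min(0),q.max(0))
# plate from side & scene
for n in ['scene3','side3']:
    d=load(n);p=cloud(d);m=(p[...,2]>70)&(p[...,2]<200)&(abs(p[...,0]-505)<75)&(abs(p[...,1]-56)<40)&(cv2.cvtColor(d['color'],cv2.COLOR_BGR2HSV)[...,2]<110)
    q=p[m];c=np.median(q,0);ww=np.linalg.svd(q-q.mean(0),full_matrices=False)[2];print(n,len(q),c,q.min(0),q.max(0),'normal',ww[2],np.degrees(np.arctan(ww[2][0]/ww[2][1])))
```

```text
pin 77 [509.4 206.   46. ] [509.17381935 206.23964573  46.12584741] [509.35732359 206.00430957  46.        ]
pin 251 [514.2 158.2  46.6] [514.16205665 159.09494056  46.18935829] [514.14968419 158.55432932  46.        ]
top 36.17495880636869 ((507.4815979003906, 190.03817749023438), (146.75025939941406, 122.01144409179688), 6.551693916320801) [[427.6 242.3]
 [441.5 121.1]
 [587.3 137.8]
 [573.4 259. ]]
ridge [507.65871337 247.73288407  45.42101701] 5.56355565733344
strip 796 [555.28372976 191.49927425  36.        ] -84.45281444676051
strip 702 [465.58684652 181.53445104  36.        ] -83.7728564828719
handle 4105 [506.69502663  56.06818501 238.14471588] [231.6714856  238.14471588 239.67599583 240.27759415] [472.95559135  43.70011697 224.12127107] [533.98894147  68.3793091  252.65097559]
scene3 3342 [500.78993738  51.25053102 144.29777377] [442.01619208  40.42239245  79.74200008] [564.22941325  67.82294228 199.62857363] normal [-0.09195867  0.99569377  0.01172706] -5.276661785711281
side3 2887 [501.61383626  59.84286333 143.05264488] [443.00091966  44.41062212  82.03373063] [561.75877999  78.47745038 199.81272609] normal [ 0.09673548 -0.98661391 -0.13128303] -5.5998354409510265
```

>>> jog_arm:
  series: [0, 0, 0, 0, 0.003, 0, -0.8, 0, 0, 0.003, 0.0, 0.01, 0, -0.8, 0, 0, 0.006, 0.001, 0.022, 0, -0.8, 0, 0, 0.006, 0.001, 0.037, 0, -0.8, 0, 0, 0.006, 0.001, 0.053, 0, -0.8, 0, 0, 0.006, 0.001, 0.07, 0, -0.8, 0, 0, 0.006, 0.002, 0.088, 0, -0.8, 0, 0, 0.006, 0.002, 0.106, 0, -0.8, 0, 0, 0.006, 0.002, 0.123, 0, -0.8, 0, 0, 0.006, 0.002, 0.138, 0, -0.8, 0, 0, 0.006, 0.003, 0.151, 0, -0.8, 0, 0, 0.006, 0.003, 0.161, 0, -0.8, 0, 0, 0.006, 0.003, 0.168, 0, -0.8, 0, 0, 0.006, 0.003, 0.172, 0, -0.8, 0, 0, 0.006, 0.003, 0.172, -0.008, -0.8, 0, 0, 0.006, 0.003, 0.172, -0.016, -0.8, 0, 0, 0.006, 0.003, 0.172, -0.024, -0.8, 0, 0, 0.006, 0.003, 0.172, -0.03, -0.8, 0, 0, 0.006, 0.003, 0.172, -0.03, -0.8, 0, 0, 0.006, 0.003, 0.172, -0.03, -0.8]

```text
clock: 10.1
eef_pos: [507.6, 228.5, 212.2]
eef_rot: [-2.617, 1.57, 0.629]
wrist_force: [-0.2, -0.2, -4.9]
finger_gap: 19.5
```

Run:
```python
from h import *
s=manip.read_state();print(s['eef_pos'],s['joints'],s['clock'])
for n in ['scene','side']:
    grab(n,n+'4');d=load(n+'4');p=cloud(d);m=(p[...,2]>42)&(p[...,2]<170)&(abs(p[...,0]-507)<75)&(abs(p[...,1]-228)<30)&(cv2.cvtColor(d['color'],cv2.COLOR_BGR2HSV)[...,2]<110)
    q=p[m];print(n,np.median(q,0),q.min(0),q.max(0)); ww=np.linalg.svd(q-q.mean(0),full_matrices=False)[2][2];print(ww)
```

```text
[507.60601611 228.54057874 212.19998612] [3.57193786e-01 3.24442686e-01 1.51790832e+00 1.35349121e-04
 1.29877402e+00 1.82323735e+00] 10.1
scene [502.98165986 234.4203198  111.57520698] [440.68641168 201.00195124  42.03074117] [567.89296245 255.06583072 169.57032461]
[ 0.09473038 -0.98679085 -0.13141524]
side [503.34467213 239.07945982 111.11370794] [441.17982161 200.3655985   42.0196519 ] [565.85563615 257.55598255 169.94944167]
[-0.10221165  0.97946683  0.17377431]
```

View pics/side4.png

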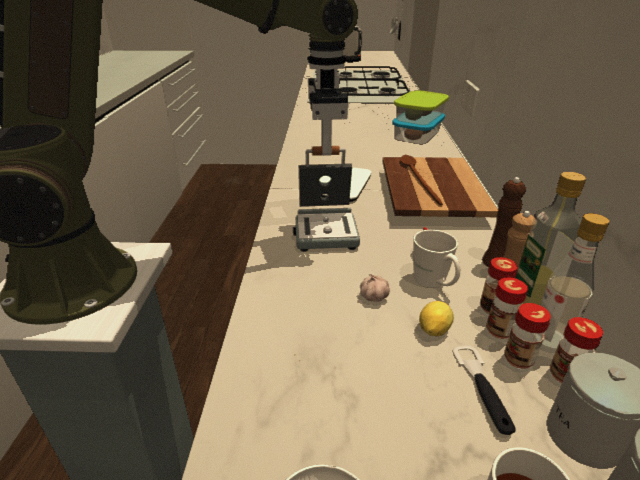

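View pics/scene4.png

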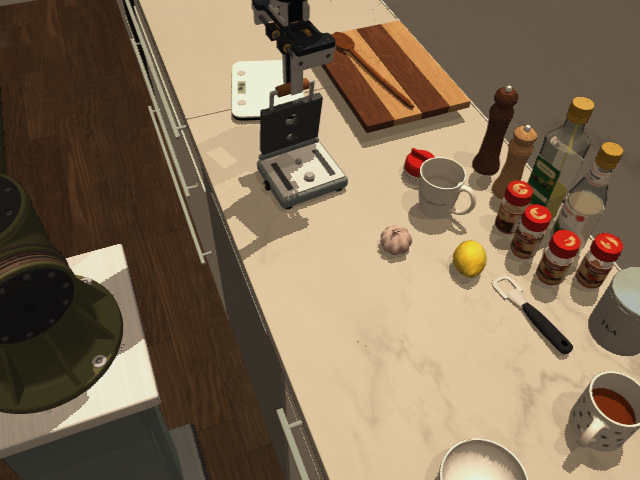

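>>> jog_arm:
  series: [0, 0, 0, 0, 0, 0, -0.8, 0, 0, 0, 0, 0, 0, -0.8]

```text
clock: 10.45
eef_pos: [507.5, 228.4, 212.0]
eef_rot: [2.393, 1.571, -0.644]
wrist_force: [1.1, -0.7, -4.8]
finger_gap: 19.3
```

```bash
cat > face.py <<'E'
from h import *
def face(tag,c):
  for n in ['scene','side']:
    grab(n,n+tag);d=load(n+tag);p=cloud(d);hsv=cv2.cvtColor(d['color'],cv2.COLOR_BGR2HSV)
    g=(p[...,:2]-[511.5,175.5]); gx=g@[0.995,0.1]; gy=g@[-0.1,0.995]
    m=(hsv[...,2]<110)&(hsv[...,1]<100)&(abs(gx)<48)&(p[...,2]>50)&(p[...,2]<165)&(gy<90)&(gy>-60)
    v,u=np.nonzero(m); Y=gy[m];Z=p[...,2][m]
    k=np.ones(len(Y),bool)
    for _ in range(5):
        A=np.polyfit(Z[k],Y[k],1); r=Y-np.polyval(A,Z); k=abs(r)<5
    print(n,len(Y),k.sum(),'slope deg',np.degrees(np.arctan(A[0])),'y@36',np.polyval(A,36),'y@180',np.polyval(A,180),'zmin',Z[k].min())
E
python3 -c "
from face import *
face('5',0)"
```

```text
scene 2449 2266 slope deg 9.006145008742445 y@36 18.400049136912514 y@180 41.22324032887398 zmin 52.27814418036451
side 1880 1834 slope deg 10.986041758222333 y@36 10.930582508861761 y@180 38.884942374129515 zmin 55.248818993414545
```

>>> jog_arm:
  series: [0, 0, 0, 0, 0, 0, -0.8, 0, 0, 0, 0, 0, 0, -0.8, 0, 0, 0, 0, 0, 0, -0.8, 0, 0, 0, 0, 0, 0, -0.8, 0, 0, 0, 0, 0, 0, -0.8, 0, 0, 0, 0, 0, 0, -0.8, 0, 0, 0, 0, 0, 0, -0.8, 0, 0, 0, 0, 0, 0, -0.8, 0, 0, 0, 0, 0, 0, -0.8, 0, 0, 0, 0, 0, 0, -0.8, 0, 0, 0, 0, 0, 0, -0.8, 0, 0, 0, 0, 0, 0, -0.8, 0, 0, 0, 0, 0, 0, -0.8, 0, 0, 0, 0, 0, 0, -0.8, 0, 0, 0, 0, 0, 0, -0.8, 0, 0, 0, 0, 0, 0, -0.8]

```text
clock: 12.55
eef_pos: [507.5, 228.4, 211.9]
eef_rot: [1.607, 1.571, -1.43]
wrist_force: [0.5, -0.6, -5.0]
finger_gap: 19.4
```

```bash
python3 -c "
from face import *
for i in range(4): print(manip.read_state()['clock']);face('6%d'%i,0)"
```

```text
12.55
scene 2373 2173 slope deg 5.411134777565376 y@36 28.7730917489256 y@180 42.41333476413361 zmin 50.621580508765305
side 1802 1725 slope deg 1.611350368200971 y@36 38.786906017129546 y@180 42.837739223661195 zmin 52.64796517176541
12.65
scene 2159 1935 slope deg -2.544741317454599 y@36 51.66300060340921 y@180 45.263159409467754 zmin 50.075147754502154
side 1700 1598 slope deg -6.427044653388504 y@36 62.01556566069014 y@180 45.79454822201288 zmin 50.494431091175386
12.75
scene 1999 1768 slope deg -8.704222447678095 y@36 69.72608608038591 y@180 47.68012887002381 zmin 50.02447806957605
side 1650 1540 slope deg -9.438978872289699 y@36 70.89402459014741 y@180 46.95431837326859 zmin 51.67369378535568
12.85
scene 2002 1760 slope deg -8.155190560919348 y@36 67.69433757471349 y@180 47.05856462642765 zmin 50.299979361186274
side 1716 1616 slope deg -5.218467060354208 y@36 58.5292440739385 y@180 45.37741889603336 zmin 51.17000365921922
```

Run:
```python
import numpy as np
from scipy.optimize import curve_fit
t=np.array([12.55,12.6,12.65,12.7,12.75,12.8,12.85,12.9,10.45,10.5]);a=np.array([5.41,1.61,-2.54,-6.43,-8.70,-9.44,-8.16,-5.22,9,11])
f=lambda t,A,w,t0,c:-A*np.cos(w*(t-t0))+c
for T in [.6,.65,.7,.75]:
    p,_=curve_fit(f,t,a,[9.5,2*np.pi/T,12.797,0]);print(p,2*np.pi/p[1],abs(f(t,*p)-a).max(), [p[2]+k*np.pi/p[1] for k in range(1,7)])
```

```text
[9.81435328e+00 9.58203914e+00 1.27862257e+01 1.01519350e-02] 0.6557252809980466 1.210466579815792 [np.float64(13.114088317867875), np.float64(13.441950958366897), np.float64(13.769813598865921), np.float64(14.097676239364944), np.float64(14.425538879863968), np.float64(14.75340152036299)]
[9.81434353e+00 9.58203355e+00 1.27862258e+01 1.01499147e-02] 0.6557256634694053 1.210487809445711 [np.float64(13.114088646076612), np.float64(13.441951477811315), np.float64(13.769814309546017), np.float64(14.09767714128072), np.float64(14.425539973015422), np.float64(14.753402804750126)]
[9.81432387e+00 9.58201692e+00 1.27862260e+01 1.01429669e-02] 0.655726801576892 1.2105446309666483 [np.float64(13.114089366714914), np.float64(13.44195276750336), np.float64(13.769816168291806), np.float64(14.097679569080253), np.float64(14.425542969868697), np.float64(14.753406370657144)]
[9.81432448e+00 9.58201761e+00 1.27862260e+01 1.01421794e-02] 0.6557267541254037 1.2105435162640372 [np.float64(13.114089339806332), np.float64(13.441952716869034), np.float64(13.769816093931736), np.float64(14.097679470994438), np.float64(14.42554284805714), np.float64(14.753406225119841)]
```

>>> jog_arm:
  series: [0, 0, 0, 0, 0, 0, -0.8, 0, 0, 0, 0.001, -0.0105, 0, -0.8, 0, 0, 0, 0.001, -0.0105, 0, -0.8, 0, 0, 0, 0.0005, -0.005, 0, -0.8, 0, 0, 0, 0, 0, 0, -0.8, 0, 0, 0, 0, 0, 0, -0.8]

```text
clock: 13.7
eef_pos: [507.4, 229.1, 211.8]
eef_rot: [-0.302, 1.571, 2.945]
wrist_force: [0.1, 0.4, -5.6]
finger_gap: 19.2
```

```bash
python3 -c "
from face import *
for i in range(4): print(manip.read_state()['clock'],manip.read_state()['eef_pos']);face('7%d'%i,0)"
```

```text
13.7 [507.35204273 229.05346853 211.84895557]
scene 2167 1951 slope deg -2.225772438599674 y@36 51.63167239609946 y@180 46.03488047801821 zmin 50.21978231479295
side 1748 1651 slope deg -3.8684036598795672 y@36 54.97633760818236 y@180 45.23917880636975 zmin 50.06660413157584
13.8 [507.43125505 228.70060781 211.88653193]
scene 2109 1873 slope deg -4.494845169574406 y@36 57.32230264506052 y@180 46.00229251780882 zmin 50.08304911935056
side 1730 1637 slope deg -4.347055169630798 y@36 55.85318215139156 y@180 44.90682924282644 zmin 50.91651260089003
13.9 [507.47314585 228.52651485 211.93185896]
scene 2132 1906 slope deg -3.2912037459917305 y@36 53.71363119834231 y@180 45.43282414021526 zmin 50.31581368292734
side 1768 1696 slope deg -1.8079051550065048 y@36 48.62479373372847 y@180 44.07952389395085 zmin 50.86494003409172
14.0 [507.49874188 228.42756916 211.94965614]
scene 2232 2014 slope deg -0.009963425846918086 y@36 44.45283282106107 y@180 44.427792000452456 zmin 50.33146103997626
side 1806 1730 slope deg 1.1718896036318354 y@36 39.836670616808405 y@180 42.782361209483355 zmin 50.751702342820636
```

>>> jog_arm:
  series: [0, 0, 0, 0, 0, 0, -0.8, 0, 0, 0, 0, 0, 0, -0.8, 0, 0, 0, -0.0005, 0.0048, 0, -0.8, 0, 0, 0, -0.0005, 0.0048, 0, -0.8, 0, 0, 0, -0.0003, 0.003, 0, -0.8, 0, 0, 0, 0, 0, 0, -0.8, 0, 0, 0, 0, 0, 0, -0.8, 0, 0, 0, 0, 0, 0, -0.8]

```text
clock: 15.1
eef_pos: [507.5, 228.4, 212.0]
eef_rot: [2.6, 1.571, -0.437]
wrist_force: [0.4, 0.0, -4.0]
finger_gap: 19.3
```

```bash
python3 -c "
from face import *
for i in range(4): print(manip.read_state()['clock'],manip.read_state()['eef_pos']);face('8%d'%i,0)"
```

```text
15.1 [507.51758099 228.39661255 211.97469506]
scene 2258 2038 slope deg 0.8279352379208915 y@36 41.751435900409085 y@180 43.83240895269137 zmin 50.64024374900157
side 1781 1706 slope deg -0.043506955431775844 y@36 43.66981606115493 y@180 43.56047113488734 zmin 51.27549304962133
15.2 [507.50282045 228.51037374 211.95776611]
scene 2210 1983 slope deg -0.9664643176427496 y@36 47.33296277997224 y@180 44.90374262094539 zmin 50.10932657951787
side 1761 1677 slope deg -2.108604677160918 y@36 49.694132921738166 y@180 44.39223751641835 zmin 51.32026751571465
15.3 [507.4936885  228.53761259 211.94995495]
scene 2163 1928 slope deg -2.8959931940430645 y@36 52.51138864973727 y@180 45.226759349402535 zmin 50.58769331830001
side 1748 1659 slope deg -2.9485154065839416 y@36 52.17457291641616 y@180 44.757596913806985 zmin 51.31545434268469
15.4 [507.47723211 228.56914392 211.9544857 ]
scene 2166 1940 slope deg -2.6343572481043354 y@36 52.09464083899484 y@180 45.469109497494834 zmin 50.25707743797432
side 1743 1660 slope deg -2.1705327076847785 y@36 49.76031041632476 y@180 44.30255563996836 zmin 50.95942962677566
```

>>> jog_arm:
  series: [0, 0, 0, 0.0002, -0.0022, 0, -0.8, 0, 0, 0, 0.0003, -0.0033, 0, -0.8, 0, 0, 0, 0.0003, -0.0033, 0, -0.8, 0, 0, 0, 0, 0, 0, -0.8, 0, 0, 0, 0, 0, -0.003, -0.8, 0, 0, 0, 0, 0, -0.006, -0.8, 0, 0, 0, 0, 0, -0.009, -0.8, 0, 0, 0, 0, 0, -0.012, -0.8, 0, 0, 0, 0, 0, -0.012, -0.8]

```text
clock: 16.62
eef_pos: [507.4, 228.4, 199.7]
eef_rot: [0.297, 1.57, -2.74]
wrist_force: [0.5, -0.2, -4.9]
finger_gap: 19.4
```

```bash
python3 -c "
from face import *
for i in range(4): print(manip.read_state()['clock'],manip.read_state()['eef_pos']);face('9%d'%i,0)"
```

```text
16.625 [507.39650992 228.42822894 199.65845057]
scene 2059 1828 slope deg 0.6176581345523222 y@36 43.062474200255124 y@180 44.61487854308972 zmin 50.01532776667534
side 1626 1538 slope deg -0.3070522311780296 y@36 44.3639331592126 y@180 43.59221934442328 zmin 50.05994459896607
16.725 [507.51791356 228.50410598 199.99928532]
scene 2038 1795 slope deg -0.8200531856205152 y@36 46.993318919469836 y@180 44.93215972301891 zmin 50.008440158900726
side 1615 1509 slope deg -1.7167743564432645 y@36 48.33637622154744 y@180 44.02035993489787 zmin 50.00376614738036
16.825 [507.5454945  228.53803867 200.09658869]
scene 2008 1757 slope deg -1.98598714895186 y@36 49.808797939520126 y@180 44.81546791530372 zmin 50.01928692812089
side 1606 1492 slope deg -1.941672002144308 y@36 48.52628606081052 y@180 43.64446310061119 zmin 50.03270682449414
16.925 [507.52348555 228.52312271 200.04520055]
scene 2029 1774 slope deg -1.0683724396275276 y@36 47.593122482803196 y@180 44.90769843213463 zmin 50.038407360957876
side 1620 1525 slope deg -0.666815671545607 y@36 45.5208981519056 y@180 43.84493191153453 zmin 50.02723659962305
```

>>> jog_arm:
  series: [0, 0, 0, 0, 0, -0.002, -0.8, 0, 0, 0, 0, 0, -0.0035, -0.8, 0, 0, 0, 0, 0, -0.0045, -0.8, 0, 0, 0, 0, 0, -0.0045, -0.8]

```text
clock: 17.52
eef_pos: [507.7, 228.8, 196.6]
eef_rot: [-2.71, 1.569, 0.536]
wrist_force: [-3.9, -0.5, 6.9]
finger_gap: 19.3
```

```bash
python3 -c "
from face import *
for i in range(2): s=manip.read_state();print(s['clock'],s['eef_pos'],s['wrist_force']);face('a%d'%i,0)"
```

```text
17.525 [507.68197912 228.76496757 196.55426766] [-3.93949008 -0.51248728  6.87849615]
scene 1986 1738 slope deg 0.006376359018101322 y@36 45.21430108002811 y@180 45.2303266182126 zmin 50.00602878186589
side 1578 1464 slope deg -0.3504806761964265 y@36 44.75334296617131 y@180 43.87247796529856 zmin 50.0313211829432
17.625 [507.67654771 228.77460739 196.58152918] [-4.04079452  0.29922705  5.18434535]
scene 1977 1730 slope deg 0.1143928144290496 y@36 45.064754595547406 y@180 45.35225547790049 zmin 50.0043690173992
side 1581 1467 slope deg -0.18709212605731526 y@36 44.540907517242445 y@180 44.07069204697836 zmin 50.069563561334064
```

View pics/scenea1.png

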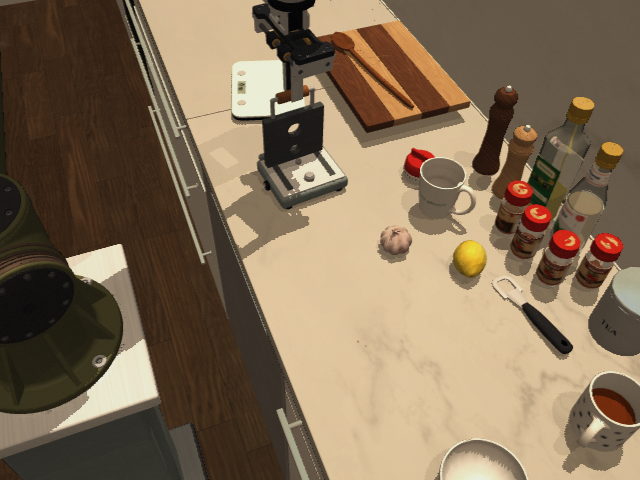

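>>> jog_arm:
  series: [0, 0, 0, 0.0006, -0.006, 0, -0.8, 0, 0, 0, 0.0012, -0.0123, 0, -0.8, 0, 0, 0, 0.0019, -0.019, 0, -0.8, 0, 0, 0, 0.0025, -0.0253, -0.0003, -0.8, 0, 0, 0, 0.0033, -0.0328, -0.0015, -0.8, 0, 0, 0, 0.0041, -0.0408, -0.0032, -0.8, 0, 0, 0, 0.0048, -0.048, -0.005, -0.8]

```text
clock: 18.6
eef_pos: [512.7, 179.9, 191.0]
eef_rot: [2.942, 1.569, -0.095]
wrist_force: [-1.4, -1.3, 5.5]
finger_gap: 19.5
```

```bash
python3 -c "
from face import *
for i in range(1): s=manip.read_state();print(s['clock'],s['eef_pos'],s['wrist_force']);face('b%d'%i,0)"
```

```text
18.6 [512.72626313 179.86073858 190.98135054] [-1.3567878  -1.31130202  5.5482869 ]
scene 1458 1181 slope deg -18.492714823612424 y@36 44.42653129985969 y@180 -3.7348360906296776 zmin 50.01342726661039
side 1407 1225 slope deg -19.46954788869319 y@36 44.702743736370465 y@180 -6.204214980559755 zmin 50.06796273767412
```

View pics/sceneb0.png

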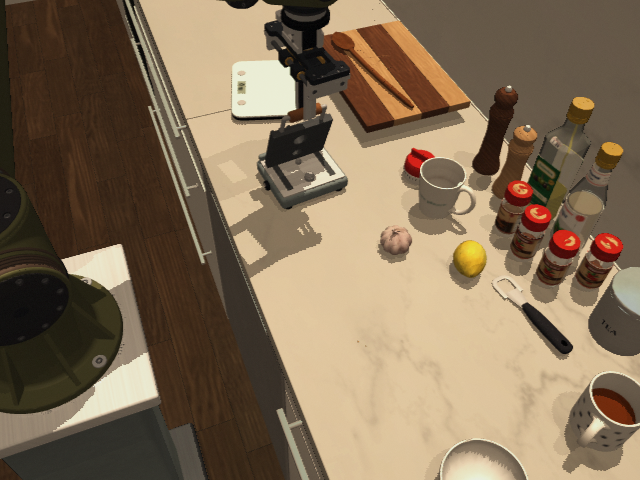

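>>> jog_arm:
  series: [0, 0, 0, 0.0009, -0.009, -0.0035, -0.8, 0, 0, 0, 0.0018, -0.0179, -0.0075, -0.8, 0, 0, 0, 0.0025, -0.025, -0.0125, -0.8, 0, 0, 0, 0.0032, -0.032, -0.0175, -0.8, 0, 0, 0, 0.004, -0.04, -0.0245, -0.8, 0, 0, 0, 0.0048, -0.0477, -0.0315, -0.8, 0, 0, 0, 0.0048, -0.0477, -0.0315, -0.8]

```text
clock: 19.58
eef_pos: [517.5, 131.6, 158.8]
eef_rot: [2.089, 1.57, -0.949]
wrist_force: [1.7, -4.4, 3.2]
finger_gap: 19.5
```

```bash
python3 -c "
from face import *
for i in range(1): s=manip.read_state();print(s['clock'],s['eef_pos'],s['wrist_force']);face('c%d'%i,0)
grab('wrist','wristc')
cv2.imwrite('pics/cc.png',np.hstack([cv2.resize(load('scenec0')['color'][80:280,200:400],(400,400)),cv2.resize(load('sidec0')['color'][150:300,250:400],(400,400))]))"
```

```text
19.575 [517.47477197 131.55007885 158.79481459] [ 1.66935697 -4.42993852  3.24142705]
scene 260 114 slope deg -17.012970348865316 y@36 2.567635716179792 y@180 -41.49322990353772 zmin 104.86679310014983
side 837 655 slope deg -42.15059005265766 y@36 50.38173886929603 y@180 -79.96338416122433 zmin 50.34279477678143
```

View pics/cc.png

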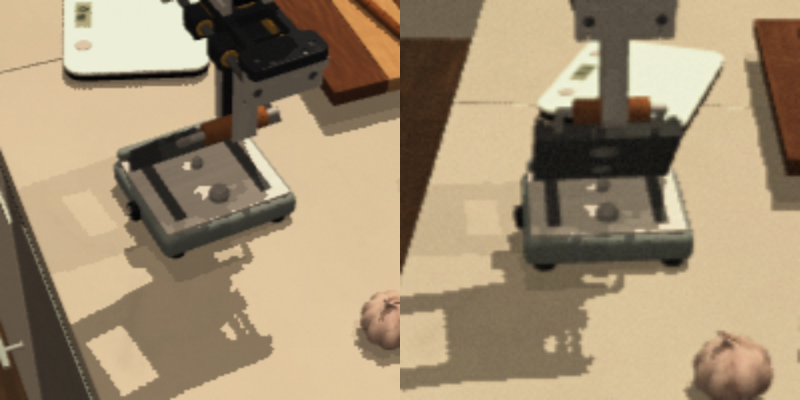

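View pics/wristc.png

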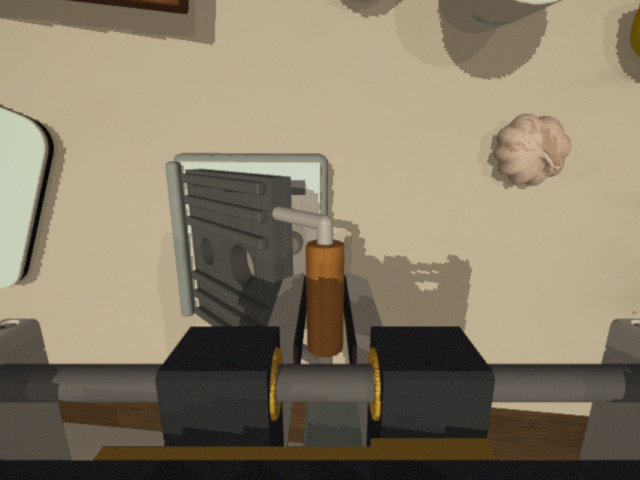

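>>> jog_arm:
  series: [0, 0, 0, 0.0009, -0.009, -0.0085, -0.8, 0, 0, 0, 0.0018, -0.0178, -0.018, -0.8, 0, 0, 0, 0.0025, -0.025, -0.0285, -0.8, 0, 0, 0, 0.0032, -0.0321, -0.0395, -0.8, 0, 0, 0, 0.0038, -0.0379, -0.051, -0.8, 0, 0, 0, 0.0038, -0.0379, -0.051, -0.8]

```text
clock: 20.48
eef_pos: [520.4, 94.6, 106.8]
eef_rot: [-0.075, 1.569, -3.113]
wrist_force: [0.5, 0.3, -1.3]
finger_gap: 18.9
```

```bash
python3 -c "
from face import *
s=manip.read_state();print(s['clock'],s['eef_pos'],s['wrist_force'])
for n in ['scene','side','wrist']: grab(n,n+'d')
cv2.imwrite('pics/dd.png',np.hstack([cv2.resize(load('scened')['color'][80:280,200:400],(400,400)),cv2.resize(load('sided')['color'][150:300,250:400],(400,400))]))"
```

```text
20.475 [520.43737835  94.56021985 106.80847499] [ 0.45980252  0.2969614  -1.26069171]
```

View pics/dd.png

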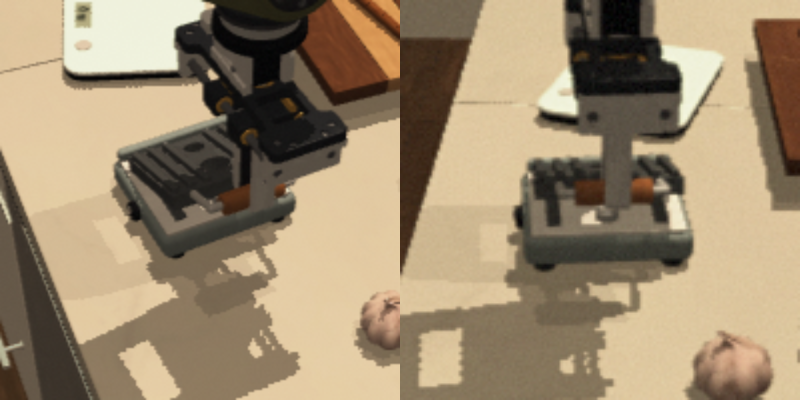

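View pics/wristd.png

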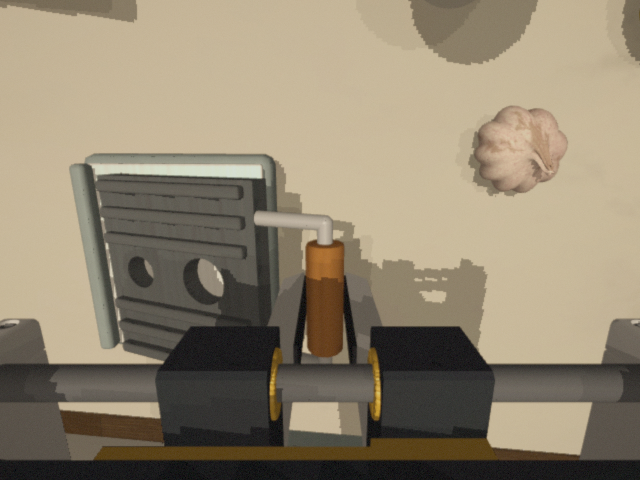

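```bash
cat > g.py <<'E'
from h import *
def grid(n):
    d=load(n);p=cloud(d);g=p[...,:2]-[511.5,175.5];gx=g@[0.995,0.1];gy=g@[-0.1,0.995];return d,p,gx,gy
E
python3 - <<'E'
from g import *
d,p,gx,gy=grid('wristd')
hsv=cv2.cvtColor(d['color'],cv2.COLOR_BGR2HSV)
dark=hsv[...,2]<105
for v in range(150,335,15):
    print(v,[(u,int(gx[v,u]) if gx[v,u]==gx[v,u] else 0,int(gy[v,u]) if gx[v,u]==gx[v,u] else 0,int(p[v,u,2]) if gx[v,u]==gx[v,u] else 0) for u in range(85,290,20)])
x=cv2.resize(d['color'][140:360,60:300],(720,660)) ;cv2.imwrite('pics/wd.png',x[:600])
E
```

```text
150 [(85, 72, 95, 0), (105, 72, 80, 0), (125, 72, 65, 1), (145, 72, 50, 0), (165, 73, 36, 0), (185, 73, 21, 1), (205, 73, 7, -1), (225, 73, -7, 0), (245, 73, -22, 0), (265, 73, -37, 0), (285, 73, -51, 0)]
165 [(85, 64, 69, 41), (105, 63, 59, 36), (125, 63, 48, 34), (145, 64, 34, 36), (165, 64, 21, 36), (185, 64, 8, 36), (205, 64, -3, 35), (225, 64, -16, 35), (245, 64, -29, 36), (265, 64, -42, 32), (285, 62, -51, 0)]
180 [(85, 55, 69, 44), (105, 56, 48, 58), (125, 56, 34, 61), (145, 57, 22, 63), (165, 57, 7, 69), (185, 58, -4, 72), (205, 58, -16, 77), (225, 59, -29, 82), (245, 59, -40, 87), (265, 58, -48, 75), (285, 51, -51, 0)]
195 [(85, 45, 70, 45), (105, 46, 54, 50), (125, 47, 38, 56), (145, 48, 23, 62), (165, 49, 9, 67), (185, 50, -6, 79), (205, 51, -19, 86), (225, 52, -30, 88), (245, 51, -39, 85), (265, 50, -48, 75), (285, 40, -51, 0)]
210 [(85, 36, 71, 46), (105, 38, 50, 58), (125, 39, 35, 63), (145, 40, 21, 68), (165, 40, 9, 70), (185, 41, -2, 72), (205, 42, -15, 76), (225, 42, -27, 81), (245, 43, -39, 86), (265, 42, -48, 76), (285, 28, -50, 0)]
225 [(85, 26, 73, 45), (105, 27,
[... 1025 characters left out ...]
(285, 10, -61, 107)]
300 [(85, -47, 116, 0), (105, -26, 69, 44), (125, -19, 46, 59), (145, -19, 33, 59), (165, -17, 18, 64), (185, -14, 3, 70), (205, -14, -8, 69), (225, -9, -23, 80), (245, -7, -36, 84), (265, -9, -46, 80), (285, 10, -63, 124)]
315 [(85, -60, 118, 0), (105, -37, 70, 45), (125, -34, 53, 50), (145, -30, 36, 58), (165, -23, 15, 72), (185, -20, 1, 77), (205, -19, -11, 80), (225, -19, -23, 80), (245, -16, -35, 84), (265, -18, -46, 80), (285, 11, -65, 140)]
330 [(85, -74, 120, 0), (105, -49, 73, 44), (125, -41, 50, 58), (145, -38, 33, 64), (165, -35, 18, 69), (185, -35, 6, 69), (205, 34, -52, 193), (225, 34, -57, 194), (245, 34, -62, 193), (265, 34, -67, 194), (285, 10, -66, 151)]
```

View pics/wd.png

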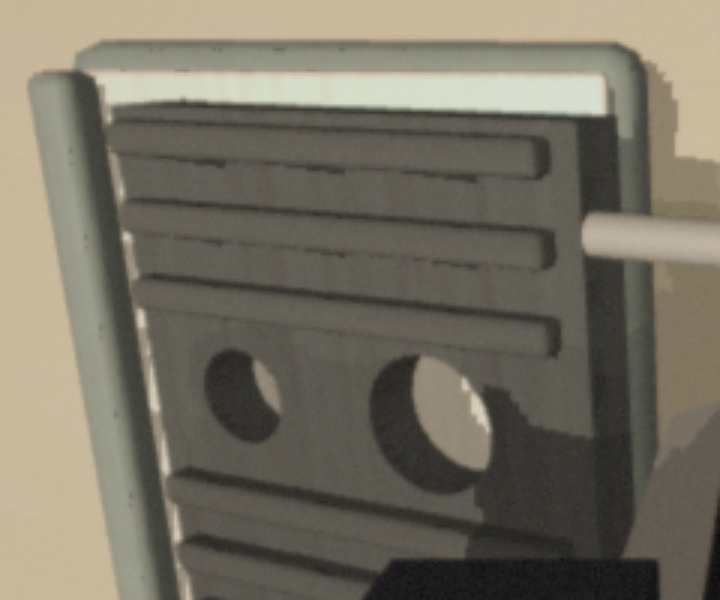

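>>> jog_arm:
  series: [0, 0, 0, 0.0003, -0.0025, -0.006, -0.8, 0, 0, 0, 0.0005, -0.0047, -0.012, -0.8, 0, 0, 0, 0.0007, -0.0066, -0.018, -0.8, 0, 0, 0, 0.0008, -0.0084, -0.0245, -0.8, 0, 0, 0, 0.001, -0.0097, -0.031, -0.8, 0, 0, 0, 0.0011, -0.0108, -0.037, -0.8, 0, 0, 0, 0.0012, -0.0115, -0.042, -0.8, 0, 0, 0, 0.0012, -0.0115, -0.042, -0.8]

```text
clock: 21.62
eef_pos: [521.9, 83.3, 65.6]
eef_rot: [0.035, 1.57, -3.002]
wrist_force: [0.5, -0.3, -2.1]
finger_gap: 19.2
```

Run:
```python
from g import *
s=manip.read_state();print(s['clock'],s['eef_pos'],s['wrist_force'],s['moment'])
for n in ['scene','side','wrist']: grab(n,n+'e')
cv2.imwrite('pics/ee.png',np.hstack([cv2.resize(load('scenee')['color'][100:250,220:370],(400,400)),cv2.resize(load('sidee')['color'][150:300,250:400],(400,400))]))
d,p,gx,gy=grid('wriste')
x=d['color'];cv2.imwrite('pics/we.png',cv2.resize(x[100:360,0:300],(692,600)))
for lo,hi in [(35,55),(-5,12),(-50,-38)]:
    m=(gy>lo)&(gy<hi)&(abs(gx-20)<38)&(p[...,2]>30)&(p[...,2]<110); print(lo,hi,m.sum(),np.percentile(p[...,2][m],[5,25,50,75,95]))
```

```text
21.625 [521.91271192  83.32637765  65.55662835] [ 0.51476514 -0.34363745 -2.06099765] [-0.16438487  0.04544809 -0.0142985 ]
35 55 4983 [44.809696   50.27174784 50.98893045 53.23179094 57.31519693]
-5 12 4802 [50.43073493 53.10470223 53.81754959 58.44281323 59.9449618 ]
-50 -38 3421 [55.53470692 56.26770253 56.95743094 61.50152207 62.80581589]
```

View pics/ee.png

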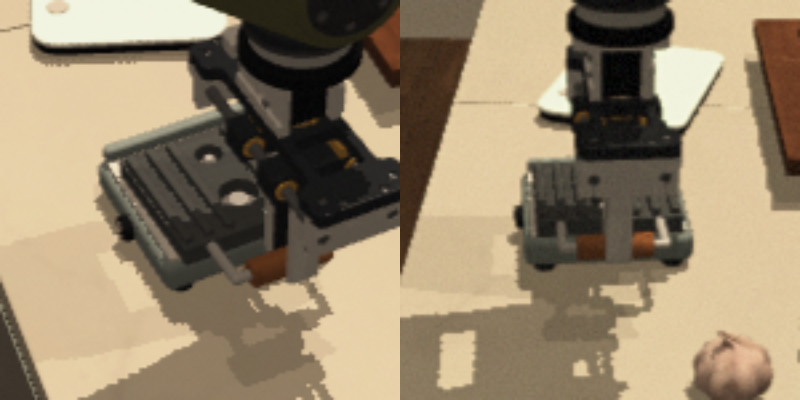

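View pics/we.png

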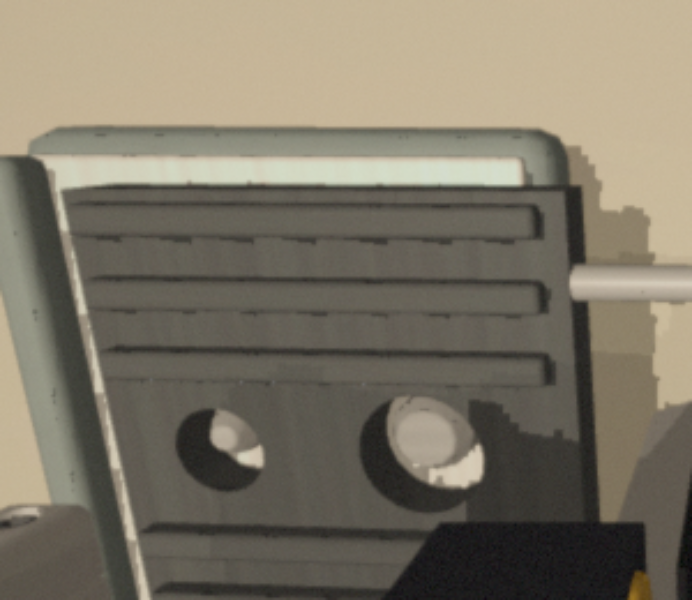

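The pins show inside both holes and the tilt is about 4°. Lowering the last 8 mm.

>>> jog_arm:
  series: [0, 0, 0, 0.0, -0.0005, -0.003, -0.8, 0, 0, 0, 0.0001, -0.0008, -0.006, -0.8, 0, 0, 0, 0.0001, -0.001, -0.0075, -0.8, 0, 0, 0, 0.0001, -0.001, -0.0085, -0.8, 0, 0, 0, 0.0001, -0.001, -0.0085, -0.8]

```text
clock: 22.4
eef_pos: [522.2, 82.4, 57.4]
eef_rot: [-0.392, 1.571, 2.854]
wrist_force: [0.7, 0.9, -1.4]
finger_gap: 19.0
```

```bash
cat > chk.py <<'E'
from g import *
import sys
t=sys.argv[1]
s=manip.read_state();print(s['clock'],s['eef_pos'],s['wrist_force'],s['moment'])
grab('wrist','wrist'+t)
d,p,gx,gy=grid('wrist'+t)
x=d['color'];cv2.imwrite(f'pics/w{t}.png',cv2.resize(x[100:360,0:300],(692,600)))
for lo,hi in [(35,52),(-5,12),(-50,-38)]:
    m=(gy>lo)&(gy<hi)&(abs(gx-20)<38)&(p[...,2]>30)&(p[...,2]<110); print(lo,hi,m.sum(),np.percentile(p[...,2][m],[5,25,50,75,95]))
E
python3 chk.py f
```

```text
22.4 [522.15779749  82.41772789  57.40345709] [ 0.67831449  0.87676487 -1.38374798] [ 0.2456221   0.07751319 -0.07077643]
35 52 4929 [45.00406747 49.87238723 50.46737701 54.06595156 56.6055281 ]
-5 12 5096 [49.36378922 50.20964262 50.83752676 55.65810386 56.92469732]
-50 -38 3428 [49.80147753 50.50526847 51.15287669 55.962851   57.18978282]
```

View pics/wf.png

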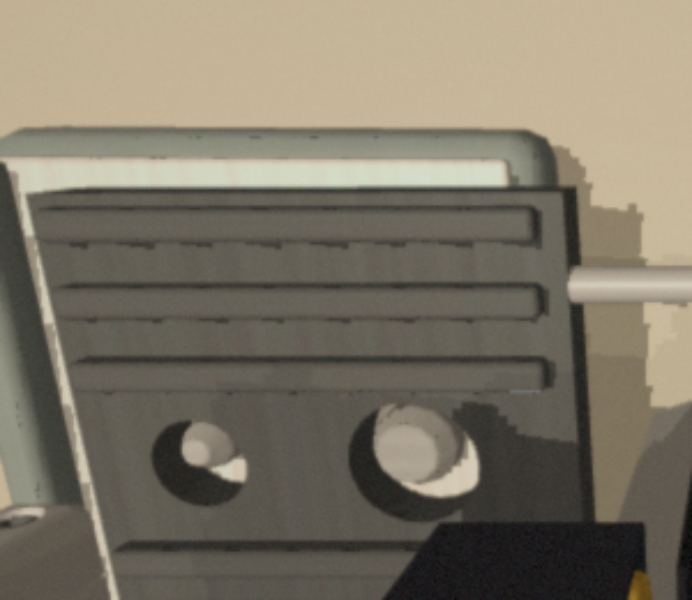

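>>> jog_arm:
  series: [0, 0, 0, 0, 0, -0.0007, -0.8, 0, 0, 0, 0, 0, -0.0007, -0.5, 0, 0, 0, 0, 0, -0.0007, -0.25, 0, 0, 0, 0, 0, -0.0007, -0.25, 0, 0, 0, 0, 0, -0.0007, -0.25]

```text
clock: 23.08
eef_pos: [522.2, 82.4, 56.8]
eef_rot: [2.796, 1.571, -0.241]
wrist_force: [-0.9, -0.2, 0.1]
finger_gap: 35.0
```

```bash
python3 chk.py g
```

```text
23.075 [522.2171743   82.36893058  56.78372155] [-0.9235968  -0.21169721  0.11968618] [ 0.07777133  0.16097645 -0.02284816]
35 52 4965 [44.84156273 49.82176339 50.45809857 54.38249132 56.59832408]
-5 12 5118 [49.22395211 50.02080026 50.64915382 55.42371184 56.738616  ]
-50 -38 3416 [49.42120987 50.13597159 50.76727912 55.59407694 56.80219742]
```

View pics/wristg.png

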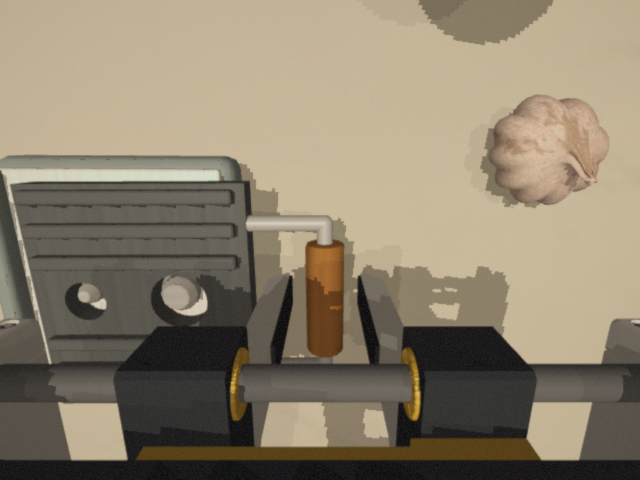

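Wristg: the jaws are clear of the sleeve on both sides (handle at column 325, fingers at 290 and 362). Retreating straight up.

>>> jog_arm:
  series: [0, 0, 0, 0, 0, 0.008, -0.25, 0, 0, 0, 0, 0, 0.02, -0.25, 0, 0, 0, 0, 0, 0.04, -0.25, 0, 0, 0, 0, 0, 0.065, -0.25, 0, 0, 0, 0, 0, 0.1, -0.25, 0, 0, 0, 0, 0, 0.14, -0.25, 0, 0, 0, 0, 0, 0.18, -0.25, 0, 0, 0, 0, -0.02, 0.2, -0.25, 0, 0, 0, 0, -0.02, 0.2, -0.25, 0, 0, 0, 0, -0.02, 0.2, -0.25]

```text
clock: 24.38
eef_pos: [521.8, 62.7, 256.0]
eef_rot: [-0.216, 1.57, 3.03]
wrist_force: [-0.3, -0.4, -0.3]
finger_gap: 35.2
```

Run:
```python
from g import *
s=manip.read_state();print(s['clock'],s['eef_pos'],s['wrist_force'])
for n in ['scene','side','wrist']: grab(n,n+'h')
for n in ['sceneh','sideh','wristh']:
    d,p,gx,gy=grid(n);hsv=cv2.cvtColor(d['color'],cv2.COLOR_BGR2HSV)
    m=(hsv[...,2]<110)&(p[...,2]>48)&(p[...,2]<63)&(abs(gx)<68)&(gy<62)&(gy>-62)
    q=np.stack([gx[m],gy[m]],1).astype(np.float32);r=cv2.minAreaRect(q);Z=p[...,2][m]
    k=Z<54;A=np.c_[gx[m][k],gy[m][k],np.ones(k.sum())];f=np.linalg.lstsq(A,Z[k],rcond=None)[0];print(n,r,'plane tilt deg',np.degrees(f[:2]),'z',f[2])
```

```text
24.375 [521.82471589  62.74420872 256.02058889] [-0.32423069 -0.36603329 -0.31349072]
sceneh ((-1.2903823852539062, -3.583881378173828), (120.660400390625, 117.82505798339844), 0.8027642965316772) plane tilt deg [0.04176638 0.05844883] z 50.647393411708784
sideh ((-2.113605499267578, -2.276905059814453), (119.14241027832031, 116.25041198730469), 0.25621193647384644) plane tilt deg [0.01355505 0.08934293] z 50.88051059674919
wristh ((-0.7845230102539062, -1.6950912475585938), (119.89497375488281, 110.27395629882812), 0.7947678565979004) plane tilt deg [ 0.03033841 -0.03502592] z 50.35227712037118
```

View pics/wristh.png

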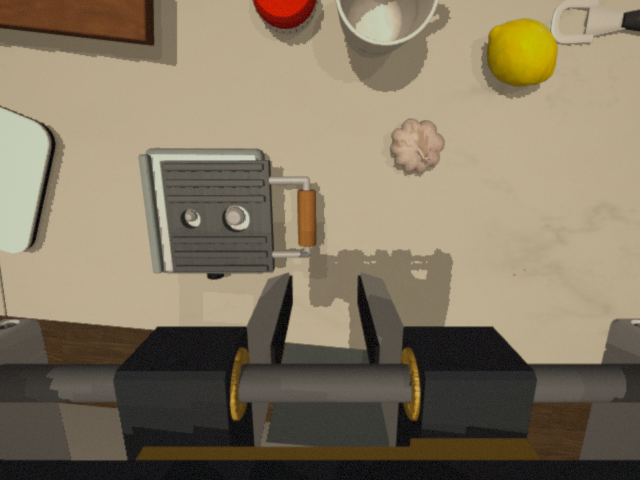

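View pics/sceneh.png

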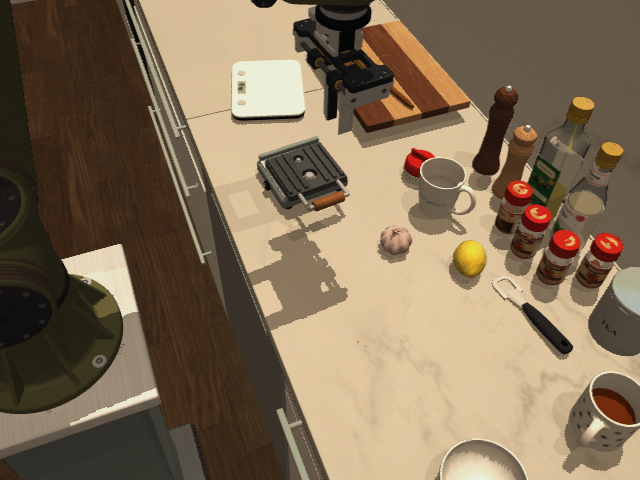

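```bash
python3 -c "
from cell import manip
print(manip.sign_off())"
```

```text
the job is handed in; nothing more can be done
None
```

The griddle plate is seated on the grill, ribbed side up, with the handle on the side away from the ridge. The job was handed in at 24.5 s, and no verdict was reported.

I gripped the handle, lifted the plate until it hung, and carried it over the grill. It was swinging by about 9.5° either way, which I cut to under 2° with small counter-moves. I then stood its far edge on the grill behind the small pin and swung it down in an arc. The last few degrees took it onto the pins, and I let go and backed straight up.

**Final checks (all three cameras):**
- **Level:** tilt below 0.1°, with the ribs up. The rib tops were at about 56 mm, which matches a plate lying flat on the 36 mm top.
- **Position:** both pins show inside their holes. The plate's centre is 1–2 mm off in x. In y the wrist camera gives 2 mm off; the scene and side cameras give 2–4 mm, but they also measured the plate's outline 6–8 mm too long in that direction.
- **Turn:** less than 1° from my estimate of the grill's yaw (about 5.8°).
- **Contact:** no lasting force on the wrist, and the gripper is about 200 mm above the plate.

**Disagreement:** the wrist camera placed the grill about 2 mm away from where the other two did. I used the middle value, which is well within the pins' 4.5 mm play.

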